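Turn the upside-down pot stand over against the splash guard

TASK

Two slatted wooden pot stands lie in front of the low steel splash guard; one of them lies upside down, with its two crossbars on top. Push that one up the curved foot of the guard until it stands leaning against the guard, then tip its top edge back towards the robot so that it lies flat on the worktop on its crossbars. Leave the other pot stand where it is.

Things in the scene. Friction and masses are not known exactly. Their poses are not given: they have to be found in the camera images.
- stand: The pot stand to turn over: wood, 110 x 110 x 20 mm, 0.16 kg, loose, before the left or right half of the guard. Five 10 mm thick slats along its x; on one face two crossbars 10 mm high along its y, at x = -34 and +34 mm. Origin at its centre; z points from slats to crossbars: up at the start (crossbars on top), down when done. Its x points roughly at the guard.
- other_stand: The second pot stand, same size and wood, already lying the right way: slats on top, crossbars underneath. Origin at its centre (z points down). It lies before the other half of the guard, its centre about 190 mm from the first one's. To be left alone.
- guard: Low splash guard of slippery polished steel, fixed: a wall 340 mm long (along its y), 65 mm high, sloping back 25 degrees, its foot curving (28 mm radius) to the worktop 48 mm in front of the top edge. Origin on the worktop below the middle of the top edge; z up, x away from the robot: the curve starts at x = -48, the stands lie at about x = -115 mm. Rear foot to x = +50, stays below 52 mm.
- guard_top (a point): Middle of the guard's top edge, 65 mm up. A stand pushed at its near edge, with tips 3 to 6 mm above the worktop, until that edge is at the start of the curve rides up and leans on this edge at about 53 degrees; its upper edge is then 88 to 94 mm high and 9 to 17 mm behind this edge. It stays so when let go. Its top, drawn about 110 mm towards the robot from behind, falls over that way.
Things that resemble listed ones, but are neither listed nor needed, are in the scene too. What is shaped like the stand but turquoise is not meant.

How it is judged:
By the outcome, as a careful person would: the job done as asked, in the order asked, and still so for the second after the job is handed in, with the robot touching nothing.
It also fails if it takes over 45 s, if anything falls off the work surface, if the arm or the gripper's body presses on something with over 40 N, if the wrist force passes 120 N, or if a joint passes its speed limit or range.

ROBOT

A 6-joint arm with a two-finger parallel gripper is mounted at the origin on a cart in front of the work surface, level with it; the furniture and walls round the work are solid. World frame = base frame: x ahead of the robot, y to its left, z up, the work surface at z = 0. Lengths are in mm, angles in rad, forces in N, time in s.
With the tool pointing down it reaches from about 300 to 775 mm from the base axis. Payload 14.6 kg.
Tool frame: the origin (TCP) lies at the very end of the fingers, on their centre line; the grasp point (between the pads) lies 19 mm behind it; z points along the fingers, y is the line along which they close (so a half turn about z gives the same grasp; the last joint's range is limited). The gripper opens to 94 mm and grips with 3 to 60 N. Pads are 16 mm wide; open, the fingers measure 119 mm over their backs; the gripper's body (75 mm by 177 mm) begins 78 mm behind the grasp point.
Start: joints at [1.221, 0.3, 1.521, -0, 1.321, -0.067], TCP at [153.473, 528.143, 205.446] pointing down, gripper open.
Joint ranges: [-3.03, 3.03], [-0.79, 2.21], [0.23, 2.52], [-1.04, 4.18], [0, 3.07], [-2.55, 2.55]. Speed limits (rad/s): [2.22, 2.22, 2.57, 3.14, 3.14, 3.14].

INTERFACE

Orientations are given as [roll, pitch, yaw] about the fixed x, y, z axes, in that order (R = Rz(yaw) Ry(pitch) Rx(roll)).
In Python, from cell import read_state, viewer, manip, models gives the robot as it stands.
- The arm moves only by the tool carry_out, never from a script. Its argument "deltas" is a list of rows, each an object with "dp": the shift along the tool's x, y, z in mm, a list of three; "roll": the turn about the tool's z in degrees; "gripper": the opening, from -1 (shut) to 1 (fully open), so that 0 is half open. In form: [{"dp": [tx, ty, tz], "roll": roll, "gripper": gripper}, ...]. A call has 1 to 12 rows; each row is the pose to reach, as a shift and turn from the pose commanded when the call began, along the tool's axes at that moment; what a row does not reach only later rows make up. A row lasts 1/12 s, in which the tool goes at most 41.7 mm and 7.16 degrees, less where a joint would pass 70% of its speed; a pose out of reach is approached as far as the arm can. A call with a gripper value outside its range is refused whole. The fingers move at their own pace and stop on an object; "newtons" is the grip in N (left out, the last holds). Time passes only in rows, so rows that repeat a pose let the fingers close. It gives the time, the measured TCP pose, the force, the opening and the grip force at its end, in the units of the state.
- read_state(): the state, without advancing time (a new reading comes with each control period).
- viewer.camera(name): name is "scene" or "top" or "wrist"; returns the picture (400x640x3 uint8, red, green, blue); there is no depth.
- viewer.camera_params(name): a dict with "fovy" (degrees; the focal length in pixels is half the picture's height over the tangent of half this angle, whatever the lens; pixels are square), "cx", "cy" (the principal point, pixels), "eye" and "attitude" of the camera in the world; the wrist camera has in their place "T_tool_cam" (4x4, takes a point from camera to tool coordinates, whose origin is the TCP and whose axes are the flange's). Camera axes: x right, y up, looking along -z (the intrinsics and any distortion apply to the point x, -y, -z); pixel columns grow to the right and rows downward; lengths in mm; the calibration is good to about 2 mm. A picture is of the moment at which its call begins: read the wrist's pose just before it. camera_params takes no time and is no camera call.
- manip.sign_off(): hands the job in; it is judged then, once.
Trained networks look in the newest picture that a camera, given by its name, has taken for a name from the list of things; names that differ only in an ending like _2 or _b are one class to them, and where a whole thing is asked for, a point or a joint stands for the part that bears it (a point fixed in the world has none). Each returns a list of dicts, best first, with "p" (0 to 1); they miss things now and then, are a little off and sometimes report something else, mostly with a low value. They report only what shows in the picture. A call takes as long as a camera call. They do not tell look-alikes from the thing itself.
- models.cut_out(camera, label): "region" (400x640 bool, what is visible of it) and "box" ([left, top, right, bottom] in pixels, round what is visible of it).
The state is a dict: "clock": time; "joints": joint angles; "qd": joint speeds; "effort": joint torques, N m; "eef_pos": TCP position; "eef_rot": TCP orientation; "wrist_force": force on the tool from outside, world axes, zero at the start; "moment": the same for the moment, N m; "finger_gap": finger opening in mm; "finger_force": force on a finger pad.
Only numpy, scipy, OpenCV 4.12 (cv2) and the standard library are available. Lean on these libraries where they do the work, as an engineer would, in place of code of your own. Each camera call takes 0.05 s, during which the arm holds its last target. There are 200 camera calls.

## Working session

There is one attempt and no reset: what is moved stays moved. The work goes in short steps, Python scripts to look and compute and a tool call to move; the robot and the scene stay as the last step left them, time stands still between calls to the robot, and variables do not carry over. Pictures are saved under pics/ and viewed, at most 10 in all, crops included, and the job is handed in when it is done.

Besides the shell and the picture viewer there is one more tool, called after "Call:" as name(argument=value, ...), one argument or row to a line, values as JSON. carry_out: Moves the arm, as the interface text tells. Its arguments: {"type":"object","properties":{"deltas":{"type":"array"},"newtons":{"type":"number"}},"required":["deltas"]}

```bash
mkdir -p pics; ls
cat > h.py <<'E'
from cell import read_state, viewer, manip, models
import numpy as np, cv2
E
python3 - <<'E'
from h import *
s=read_state(); print({k:np.round(v,3).tolist() for k,v in s.items()})
for n in("top","scene","wrist"):
    p=viewer.camera_params(n); print(n,{k:(np.round(v,4).tolist() if not isinstance(v,str) else v) for k,v in p.items()})
ims=[]
for n in("top","scene"):
    im=viewer.camera(n); cv2.imwrite(f"pics/{n}0.png",im[:,:,::-1])
    for l in("stand","guard"):
        for d in models.cut_out(n,l): print(n,l,round(d["p"],2),d["box"])
E
```

```text
pics
{'clock': 0.0, 'joints': [1.221, 0.3, 1.522, 0.0, 1.321, -0.067], 'qd': [0.002, -0.0, -0.001, -0.001, -0.001, 0.0], 'effort': [-0.001, -53.18, -35.273, 0.071, 0.024, -0.0], 'eef_pos': [153.379, 527.904, 204.873], 'eef_rot': [-3.14, -0.0, 2.859], 'wrist_force': [-0.078, -0.384, -0.302], 'moment': [0.02, -0.019, 0.036], 'finger_force': 0.0, 'finger_gap': 93.668}
top {'fovy': 56.2368, 'cx': 322.8669, 'cy': 195.7232, 'eye': [350.8619, -163.2539, 1134.0889], 'attitude': [0.1652, 0.0231, -1.5591]}
scene {'fovy': 43.6749, 'cx': 321.3501, 'cy': 193.0304, 'eye': [-535.5213, -852.004, 913.0022], 'attitude': [0.9857, -0.0038, -0.9722]}
wrist {'fovy': 63.9174, 'cx': 321.0072, 'cy': 196.7112, 'T_tool_cam': [[0.0, 0.9723, 0.2338, 67.5002], [1.0, 0.0, -0.0003, -0.1394], [-0.0003, 0.2338, -0.9723, -179.5182], [0.0, 0.0, 0.0, 1.0]]}
top stand 0.8 [443.5, 204.7, 494.2, 250.1]
top stand 0.7 [278.2, 202.6, 314.6, 242.9]
top guard 0.69 [197.4, 164.5, 315.2, 217.0]
scene stand 0.83 [422.5, 264.6, 468.3, 295.3]
scene stand 0.67 [264.4, 196.2, 309.2, 226.4]
scene guard 0.82 [229.7, 162.3, 327.0, 203.5]
```

Run:
```python
import cv2
a=cv2.imread("pics/top0.png");b=cv2.imread("pics/scene0.png")
a=cv2.resize(a[130:290,150:520],None,fx=2.1,fy=2.1,interpolation=3)[:, :777]
b=cv2.resize(b[140:310,200:500],None,fx=1.5,fy=1.5,interpolation=3)
import numpy as np
o=np.zeros((a.shape[0]+b.shape[0],800,3),np.uint8);o[:a.shape[0],:a.shape[1]]=a;o[a.shape[0]:,:b.shape[1]]=b
print(o.shape);cv2.imwrite("pics/c0.png",o)
```

```text
(591, 800, 3)
```

View pics/c0.png

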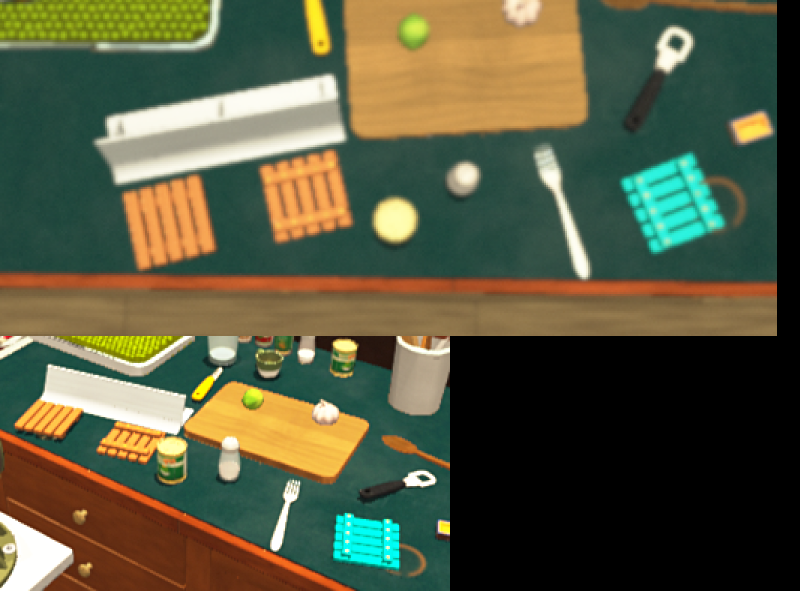

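The stand with its crossbars up is the right one, at about top px (295,224). The other stand is at (239,236), and a tin stands close to the right of the target at (338,235). Next I'll compute world positions.

```bash
cat >> h.py <<'E'
from scipy.spatial.transform import Rotation as Ro
def cam(n,s=None):
    p=viewer.camera_params(n)
    if n=="wrist":
        s=s or read_state(); T=np.eye(4);T[:3,:3]=Ro.from_euler("xyz",s["eef_rot"]).as_matrix();T[:3,3]=s["eef_pos"]
        T=T@np.array(p["T_tool_cam"]); R,e=T[:3,:3],T[:3,3]
    else: R,e=Ro.from_euler("xyz",p["attitude"]).as_matrix(),np.array(p["eye"])
    return R,e,200/np.tan(np.radians(p["fovy"]/2)),p["cx"],p["cy"]
def ray(n,u,v,s=None):
    R,e,f,cx,cy=cam(n,s); d=R@np.array([(u-cx)/f,-(v-cy)/f,-1]); return e,d/np.linalg.norm(d)
def atz(n,u,v,z,s=None):
    e,d=ray(n,u,v,s); return e+d*(z-e[2])/d[2]
E
python3 - <<'E'
from h import *
print({k:v for k,v in viewer.camera_params("top").items()})
viewer.camera("top")
for d in models.cut_out("top","stand"):
    c,wh,a=cv2.minAreaRect(np.argwhere(d["region"])[:,::-1].astype(np.float32))
    bx=cv2.boxPoints((c,wh,a)); print(c,wh,a,atz("top",*c,10).round(1)); print([atz("top",*q,12).round(0)[:2].tolist() for q in bx])
f=lambda x,y:(150+x/2.1,130+y/2.1)
print("guard toe L,R",atz("top",*f(119,183),0),atz("top",*f(346,141),0))
print("guard top L,R",atz("top",*f(107,118),65),atz("top",*f(335,76),65))
print("table front",atz("top",*f(300,278),0))
t=f(395,220)
for z in(0,40,60,80,100):
    P=atz("top",*t,z); R,e,fo,cx,cy=cam("scene"); q=R.T@(P-e); print(z,P.round(0),(cx-fo*q[0]/q[2],cy+fo*q[1]/q[2]))
E
```

```text
{'fovy': 56.23683047073599, 'cx': 322.86689746558375, 'cy': 195.72315846210012, 'eye': array([ 350.86189655, -163.25390834, 1134.08890763]), 'attitude': array([ 0.16515833,  0.0231354 , -1.55909955])}
(294.676513671875, 222.70591735839844) (37.107948303222656, 37.350486755371094) 75.96376037597656 [454.8 -51.   10. ]
[[495.0, 18.0], [524.0, -91.0], [415.0, -120.0], [387.0, -12.0]]
(469.20709228515625, 226.00294494628906) (38.346946716308594, 37.911800384521484) 67.61986541748047 [ 450. -572.   10.]
[[481.0, -499.0], [525.0, -606.0], [419.0, -642.0], [376.0, -538.0]]
guard toe L,R [470.25504609 220.75151772   0.        ] [ 535.00174179 -109.94638774    0.        ]
guard top L,R [554.32514121 221.37054012  65.        ] [616.44119745 -96.19650026  65.        ]
table front [336.90092212 -47.42642055   0.        ]
0 [ 421. -182.    0.] (np.float64(315.2199977070717), np.float64(232.3596388711719))
40 [ 418. -181.   40.] (np.float64(314.5088337821267), np.float64(221.85902617937782))
60 [ 417. -181.   60.] (np.float64(314.14456950253424), np.float64(216.480522035271))
80 [ 416. -181.   80.] (np.float64(313.7743270226149), np.float64(211.01374743195714))
100 [ 414. -180.  100.] (np.float64(313.3979579559813), np.float64(205.45651138655884))
```

Call:
carry_out(
  deltas=[
    {"dp":[-434,-465,0],"roll":-27.6,"gripper":0.66},
    {"dp":[-434,-465,0],"roll":-27.6,"gripper":0.66},
    {"dp":[-434,-465,0],"roll":-27.6,"gripper":0.66},
    {"dp":[-434,-465,0],"roll":-27.6,"gripper":0.66},
    {"dp":[-434,-465,0],"roll":-27.6,"gripper":0.66},
    {"dp":[-434,-465,0],"roll":-27.6,"gripper":0.66},
    {"dp":[-434,-465,0],"roll":-27.6,"gripper":0.66},
    {"dp":[-434,-465,0],"roll":-27.6,"gripper":0.66},
    {"dp":[-434,-465,0],"roll":-27.6,"gripper":0.66},
    {"dp":[-434,-465,0],"roll":-27.6,"gripper":0.66},
    {"dp":[-434,-465,0],"roll":-27.6,"gripper":0.66},
    {"dp":[-434,-465,0],"roll":-27.6,"gripper":0.66},
  ],
)

```text
clock: 1.4
eef_pos: [376.2, 86.8, 205.9]
eef_rot: [-3.142, 0.001, -2.943]
wrist_force: [1.1, 1.3, -0.1]
finger_gap: 77.3
finger_force: 0.0
```

Call:
carry_out(
  deltas=[
    {"dp":[-38,-132,0],"roll":0,"gripper":0.66},
    {"dp":[-38,-132,0],"roll":0,"gripper":0.66},
    {"dp":[-38,-132,0],"roll":0,"gripper":0.66},
    {"dp":[-38,-132,0],"roll":0,"gripper":0.66},
    {"dp":[-38,-132,0],"roll":0,"gripper":0.66},
    {"dp":[-38,-132,0],"roll":0,"gripper":0.66},
  ],
)

```text
clock: 1.9
eef_pos: [438.7, -32.9, 205.2]
eef_rot: [3.141, -0.001, -2.944]
wrist_force: [0.1, 0.3, 1.1]
finger_gap: 77.8
finger_force: 0.0
```

Run:
```python
from h import *
s=read_state(); print(s["eef_pos"],s["eef_rot"],s["joints"])
im=viewer.camera("wrist"); cv2.imwrite("pics/w1.png",im[:,:,::-1])
for l in("stand","guard"):
  for d in models.cut_out("wrist",l):
    c,wh,a=cv2.minAreaRect(np.argwhere(d["region"])[:,::-1].astype(np.float32))
    bx=cv2.boxPoints((c,wh,a)); print(l,d["p"],d["box"],c,wh,a)
    print(atz("wrist",*c,12,s).round(1),[atz("wrist",*q,12,s).round(0)[:2].tolist() for q in bx])
```

```text
[438.74227431 -32.87210846 205.22139694] [ 3.14108736e+00 -6.78683382e-04 -2.94389568e+00] [-1.58213514e-01  5.25225691e-02  1.81259988e+00  2.47737958e-04
  1.27728243e+00 -1.92677841e+00]
stand 0.85 [255.9, 142.8, 350.1, 231.0] (302.2369079589844, 187.8162384033203) (90.20245361328125, 93.82102966308594) 87.1844482421875
[454.  -52.5  12. ] [[416.0, -117.0], [389.0, -12.0], [495.0, 16.0], [523.0, -95.0]]
guard 0.87 [244.5, 241.4, 515.8, 290.0] (378.9999694824219, 265.5) (269.99993896484375, 44.99999237060547) -0.0
[533.4  60.7  12. ] [[598.0, -102.0], [537.0, -110.0], [471.0, 218.0], [530.0, 238.0]]
```

View pics/w1.png

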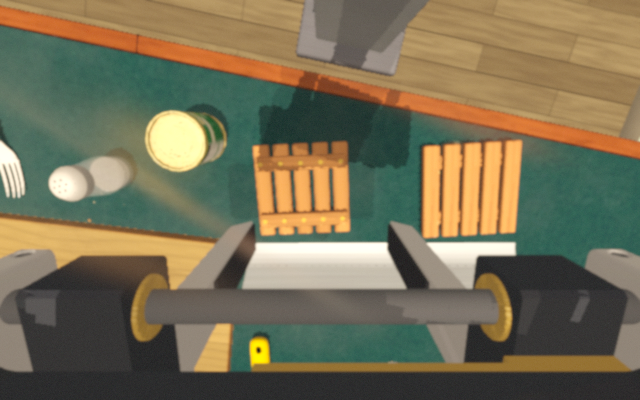

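The wrist view shows the target stand centred at (302,188), turned about 3° against the guard. The guard's toe is level at row 241, so the tool is square to the guard.

Run:
```python
from h import *
s=read_state(); th=s["eef_rot"][2]+np.pi; ex=np.array([np.cos(th),np.sin(th)]); ey=np.array([-ex[1],ex[0]])
g=lambda p:(p[:2]@ex,p[:2]@ey)
print("th",th,"tcp",g(s["eef_pos"]))
a=atz("wrist",246,242,0,s);b=atz("wrist",515,241.5,0,s);print("toe",a,b,g(a),g(b))
print("stand",g(atz("wrist",302.2,187.8,12,s)))
for u,v in((253,146),(347,141),(257,234),(350,231)): print(g(atz("wrist",u,v,10,s)))
for u,v in((421,145),(519,140),(427,238),(516,236)): print("other",g(atz("wrist",u,v,15,s)))
print("tin",g(np.array([417,-181])))
```

```text
th 0.20053919555211097 tcp (np.float64(423.534938082963), np.float64(-118.54127993572403))
toe [ 540.82540841 -108.95792794    0.        ] [ 4.71617084e+02  2.27997972e+02 -5.68434189e-14] (np.float64(508.2827220569061), np.float64(-214.5055404858112)) (np.float64(507.58223685186624), np.float64(129.483674171083))
stand (np.float64(434.9013063879865), np.float64(-140.92222695697768))
(np.float64(385.8082525406011), np.float64(-197.4085879113226))
(np.float64(380.081876977976), np.float64(-88.52985213197533))
(np.float64(493.7788844605267), np.float64(-197.81443686521038))
(np.float64(489.8506878846561), np.float64(-82.73818783980019))
other (np.float64(384.272409394526), np.float64(-4.254044388215544))
other (np.float64(378.63070490979294), np.float64(106.94964691032955))
other (np.float64(497.11795079712084), np.float64(11.339648639852548))
other (np.float64(494.5142290154463), np.float64(120.03308451695221))
tin (np.float64(372.5882411906623), np.float64(-260.4380973023127))
```

Call:
carry_out(
  deltas=[
    {"dp":[70,-22,0],"roll":0,"gripper":0.66},
    {"dp":[70,-22,30],"roll":0,"gripper":0.66},
    {"dp":[70,-22,70],"roll":0,"gripper":0.66},
    {"dp":[70,-22,110],"roll":0,"gripper":0.66},
    {"dp":[70,-22,145],"roll":0,"gripper":0.66},
    {"dp":[70,-22,170],"roll":0,"gripper":0.66},
    {"dp":[70,-22,185],"roll":0,"gripper":0.66},
    {"dp":[70,-22,195],"roll":0,"gripper":0.66},
    {"dp":[70,-22,200],"roll":0,"gripper":0.66},
    {"dp":[70,-22,200],"roll":0,"gripper":0.66},
    {"dp":[70,-22,200],"roll":0,"gripper":0.66},
  ],
)

```text
clock: 2.97
eef_pos: [375.0, -68.0, 6.0]
eef_rot: [-3.141, 0.001, -2.942]
wrist_force: [0.2, 0.9, 0.3]
finger_gap: 78.2
finger_force: 0.0
```

```bash
cat >> h.py <<'E'
TH=0.2; EX=np.array([np.cos(TH),np.sin(TH)]); EY=np.array([-EX[1],EX[0]])
def g(p): p=np.asarray(p); return np.array([p[:2]@EX-556,p[:2]@EY,p[2]]).round(1)  # guard-frame x, gy, z
E
python3 - <<'E'
from h import *
s=read_state(); print(g(s["eef_pos"]),s["eef_pos"],s["eef_rot"],s["wrist_force"])
im=viewer.camera("wrist"); cv2.imwrite("pics/w2.png",im[:,:,::-1])
E
```

```text
[-202.  -141.2    6. ] [375.02696453 -68.04017519   5.99964313] [-3.14134391e+00  5.04779126e-04 -2.94170780e+00] [0.18075187 0.91528589 0.26806409]
```

View pics/w2.png

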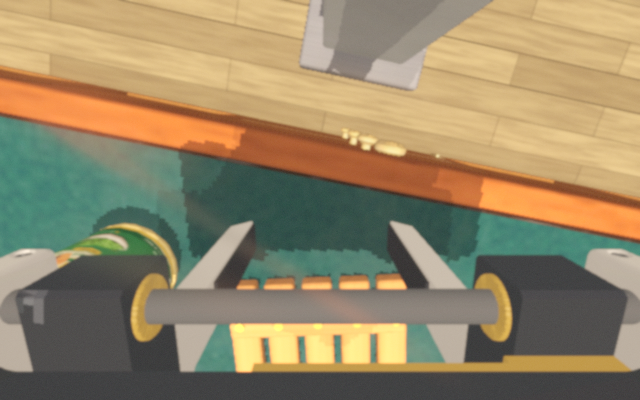

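The stand's near edge is centred between the fingertips (px 252 to 390), so I can push.

Call:
carry_out(
  deltas=[
    {"dp":[-8,0,1],"roll":0,"gripper":0.66},
    {"dp":[-16,0,1.5],"roll":0,"gripper":0.66},
    {"dp":[-24,0,1.5],"roll":0,"gripper":0.66},
    {"dp":[-32,0,1.5],"roll":0,"gripper":0.66},
    {"dp":[-40,0,1.5],"roll":0,"gripper":0.66},
    {"dp":[-48,0,1.5],"roll":0,"gripper":0.66},
    {"dp":[-56,0,1.5],"roll":0,"gripper":0.66},
    {"dp":[-64,0,1.5],"roll":0,"gripper":0.66},
    {"dp":[-72,0,1.5],"roll":0,"gripper":0.66},
    {"dp":[-80,0,1.5],"roll":0,"gripper":0.66},
    {"dp":[-88,0,1.5],"roll":0,"gripper":0.66},
    {"dp":[-96,0,1.5],"roll":0,"gripper":0.66},
  ],
)

```text
clock: 4.02
eef_pos: [469.8, -49.4, 3.9]
eef_rot: [-3.142, 0.0, -2.943]
wrist_force: [-1.4, -0.2, -0.8]
finger_gap: 78.4
finger_force: 0.6
```

Run:
```python
from h import *
s=read_state(); print(g(s["eef_pos"]),s["eef_rot"],s["wrist_force"])
```

```text
[-105.4 -141.7    3.9] [-3.14155949e+00  1.86682325e-04 -2.94270196e+00] [-1.37132322 -0.15639688 -0.81116375]
```

Call:
carry_out(
  deltas=[
    {"dp":[-7,0,0],"roll":0,"gripper":0.66},
    {"dp":[-14,0,0],"roll":0,"gripper":0.66},
    {"dp":[-21,0,0],"roll":0,"gripper":0.66},
    {"dp":[-28,0,0],"roll":0,"gripper":0.66},
    {"dp":[-34,0,0],"roll":0,"gripper":0.66},
    {"dp":[-39,0,0],"roll":0,"gripper":0.66},
    {"dp":[-43,0,0],"roll":0,"gripper":0.66},
    {"dp":[-46,0,0],"roll":0,"gripper":0.66},
    {"dp":[-48,0,0],"roll":0,"gripper":0.66},
    {"dp":[-49,0,0],"roll":0,"gripper":0.66},
    {"dp":[-49,0,0],"roll":0,"gripper":0.66},
  ],
)

```text
clock: 4.93
eef_pos: [516.8, -39.9, 4.1]
eef_rot: [3.142, -0.001, -2.943]
wrist_force: [-2.7, -1.3, 3.3]
finger_gap: 78.2
finger_force: 1.9
```

Run:
```python
from h import *
s=read_state(); print(g(s["eef_pos"]),s["eef_rot"],s["wrist_force"])
a=viewer.camera("top")[150:270,180:380];b=viewer.camera("scene")[140:260,200:400];c=viewer.camera("wrist")
o=np.vstack([np.hstack([cv2.resize(x,(400,240),interpolation=3) for x in(a,b)]),cv2.resize(c[150:],(512,200))[:, :].repeat(1,0) if 0 else np.pad(cv2.resize(c,(512,320)),((0,0),(0,288),(0,0)))])
cv2.imwrite("pics/c3.png",o[:,:,::-1])
```

```text
[ -57.5 -141.8    4.1] [ 3.14152349e+00 -6.43172183e-04 -2.94274381e+00] [-2.68039912 -1.34335901  3.34145533]
```

View pics/c3.png

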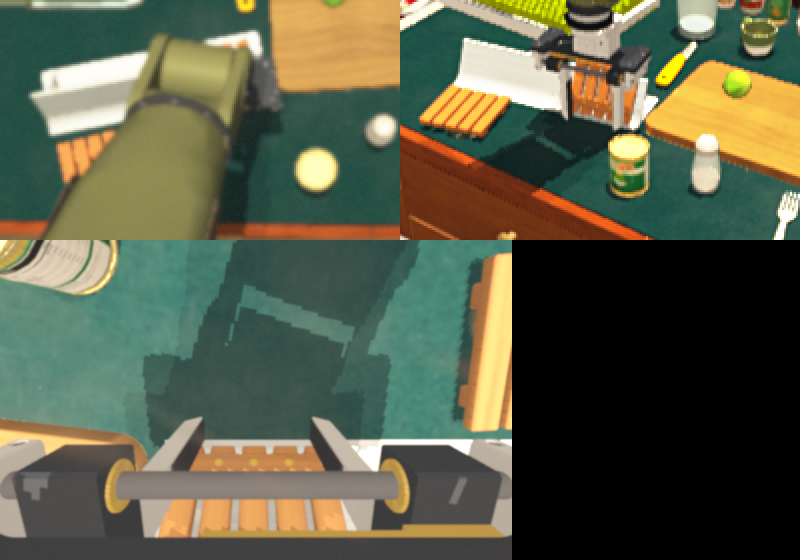

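Call:
carry_out(
  deltas=[
    {"dp":[-1.5,0,0],"roll":0,"gripper":0.66},
    {"dp":[-1.5,0,0],"roll":0,"gripper":0.66},
    {"dp":[5,0,0],"roll":0,"gripper":0.66},
    {"dp":[15,0,0],"roll":0,"gripper":0.66},
    {"dp":[35,0,0],"roll":0,"gripper":0.66},
    {"dp":[65,0,-10],"roll":0,"gripper":0.66},
    {"dp":[90,0,-40],"roll":0,"gripper":0.66},
    {"dp":[100,0,-80],"roll":0,"gripper":0.66},
    {"dp":[100,0,-120],"roll":0,"gripper":0.66},
    {"dp":[100,0,-160],"roll":0,"gripper":0.66},
    {"dp":[100,0,-195],"roll":0,"gripper":0.66},
    {"dp":[100,0,-195],"roll":0,"gripper":0.66},
  ],
)

```text
clock: 6.08
eef_pos: [421.0, -60.1, 205.3]
eef_rot: [-3.137, 0.01, -2.943]
wrist_force: [0.9, 0.4, 1.0]
finger_gap: 78.0
finger_force: 0.0
```

Run:
```python
from h import *
s=read_state(); print(g(s["eef_pos"]),s["eef_rot"],s["wrist_force"])
a=viewer.camera("top")[150:270,180:380];b=viewer.camera("scene")[140:260,200:400];c=viewer.camera("wrist")
o=np.vstack([np.hstack([cv2.resize(x,(400,240),interpolation=3) for x in(a,b)]),np.pad(cv2.resize(c,(512,320)),((0,0),(0,288),(0,0)))])
cv2.imwrite("pics/c4.png",o[:,:,::-1])
```

```text
[-155.3 -142.6  205.3] [-3.13716521  0.01006852 -2.94267683] [0.86687746 0.42819518 0.96785824]
```

View pics/c4.png

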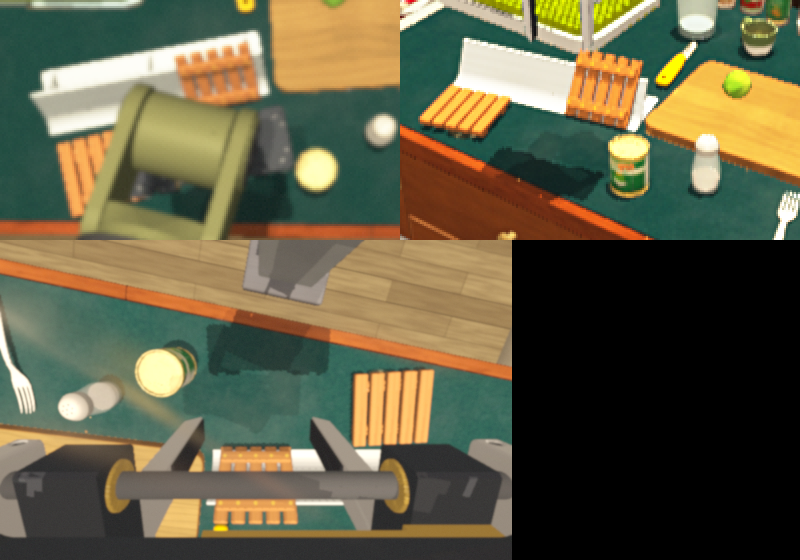

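The stand leans on the guard. Next I'll measure its upper edge in the top picture, from about (269,179) to (305,171).

Run:
```python
from h import *
for p in((269,179),(305,171.5)): print("top edge",g(atz("top",*p,91)))
for p in((276,202),(309,197)): print("bottom",g(atz("top",*p,8)))
s=read_state()
for p in((215,522),(297,524),(222,447),(290,446)):
    u,v=p[0]*1.25,(p[1]-240)*1.25; print("wrist",g(atz("wrist",u,v,91 if v>300 else 8,s)))
```

```text
top edge [  7.8 -96.5  91. ]
top edge [   9.5 -201.5   91. ]
bottom [-47.  -95.2   8. ]
bottom [ -51.1 -197.     8. ]
wrist [  10.8 -196.2   91. ]
wrist [ 13.9 -89.3  91. ]
wrist [ -56.8 -195.8    8. ]
wrist [-58.4 -90.1   8. ]
```

Call:
carry_out(
  deltas=[
    {"dp":[-40,-1,0],"roll":0,"gripper":0.66},
    {"dp":[-80,-1,0],"roll":0,"gripper":0.66},
    {"dp":[-120,-1,0],"roll":0,"gripper":0.66},
    {"dp":[-160,-1,0],"roll":0,"gripper":0.66},
    {"dp":[-190,-1,0],"roll":0,"gripper":0.66},
    {"dp":[-205,-1,0],"roll":0,"gripper":0.66},
    {"dp":[-205,-1,30],"roll":0,"gripper":0.66},
    {"dp":[-205,-1,70],"roll":0,"gripper":0.66},
    {"dp":[-205,-1,105],"roll":0,"gripper":0.66},
    {"dp":[-205,-1,125],"roll":0,"gripper":0.66},
    {"dp":[-205,-1,132],"roll":0,"gripper":0.66},
    {"dp":[-205,-1,132],"roll":0,"gripper":0.66},
  ],
)

```text
clock: 7.23
eef_pos: [618.6, -19.9, 63.9]
eef_rot: [3.14, -0.005, -2.943]
wrist_force: [0.9, 0.8, 0.8]
finger_gap: 77.8
finger_force: 0.0
```

Run:
```python
from h import *
s=read_state(); print(g(s["eef_pos"]),s["eef_rot"],s["wrist_force"])
```

```text
[  46.3 -142.4   63.9] [ 3.14009692 -0.00485107 -2.94271124] [0.89705258 0.75669336 0.83753745]
```

Call:
carry_out(
  deltas=[
    {"dp":[0,-1,-6],"roll":0,"gripper":0.66},
    {"dp":[0,-1,-11],"roll":0,"gripper":0.66},
    {"dp":[6,-1,-11],"roll":0,"gripper":0.66},
    {"dp":[14,-1,-11],"roll":0,"gripper":0.66},
    {"dp":[22,-1,-11],"roll":0,"gripper":0.66},
    {"dp":[30,-1,-11],"roll":0,"gripper":0.66},
    {"dp":[38,-1,-11],"roll":0,"gripper":0.66},
    {"dp":[46,-1,-11],"roll":0,"gripper":0.66},
    {"dp":[54,-1,-11],"roll":0,"gripper":0.66},
    {"dp":[62,-1,-11],"roll":0,"gripper":0.66},
    {"dp":[70,-1,-11],"roll":0,"gripper":0.66},
    {"dp":[78,-1,-11],"roll":0,"gripper":0.66},
  ],
)

```text
clock: 8.23
eef_pos: [542.9, -36.6, 77.9]
eef_rot: [3.142, -0.0, -2.943]
wrist_force: [0.4, -1.2, -0.8]
finger_gap: 78.3
finger_force: 0.0
```

Run:
```python
from h import *
s=read_state(); print(g(s["eef_pos"]),s["eef_rot"],s["wrist_force"])
a=viewer.camera("top")[150:270,180:380];b=viewer.camera("scene")[140:260,200:400];c=viewer.camera("wrist")
o=np.vstack([np.hstack([cv2.resize(x,(400,240),interpolation=3) for x in(a,b)]),np.pad(cv2.resize(c,(512,320)),((0,0),(0,288),(0,0)))])
cv2.imwrite("pics/c5.png",o[:,:,::-1])
```

```text
[ -31.2 -143.7   77.9] [ 3.14155148e+00 -2.05923557e-04 -2.94267977e+00] [ 0.37467788 -1.19674929 -0.77675743]
```

View pics/c5.png

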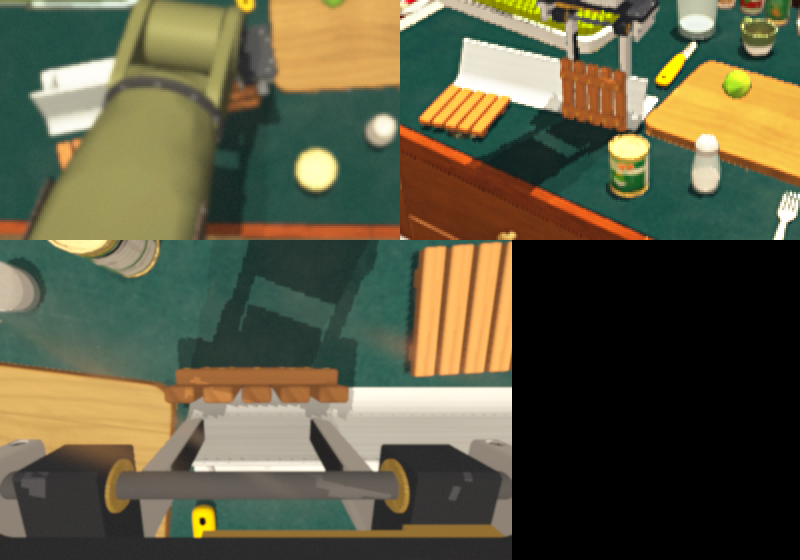

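The stand is near upright with the fingers behind it, so I keep drawing.

Call:
carry_out(
  deltas=[
    {"dp":[7,0,0],"roll":0,"gripper":0.66},
    {"dp":[14,0,0],"roll":0,"gripper":0.66},
    {"dp":[21,0,0],"roll":0,"gripper":0.66},
    {"dp":[28,0,0],"roll":0,"gripper":0.66},
    {"dp":[35,0,0],"roll":0,"gripper":0.66},
    {"dp":[42,0,0],"roll":0,"gripper":0.66},
    {"dp":[49,0,0],"roll":0,"gripper":0.66},
    {"dp":[56,0,0],"roll":0,"gripper":0.66},
    {"dp":[56,0,0],"roll":0,"gripper":0.66},
    {"dp":[56,0,-20],"roll":0,"gripper":0.66},
    {"dp":[56,0,-60],"roll":0,"gripper":0.66},
    {"dp":[56,0,-100],"roll":0,"gripper":0.66},
  ],
)

```text
clock: 9.38
eef_pos: [488.2, -47.4, 178.6]
eef_rot: [3.141, -0.002, -2.943]
wrist_force: [0.3, -0.4, 0.1]
finger_gap: 77.8
finger_force: 0.0
```

Run:
```python
from h import *
s=read_state(); print(g(s["eef_pos"]),s["eef_rot"],s["wrist_force"])
a=viewer.camera("top")[150:270,180:380];b=viewer.camera("scene")[140:260,200:400];c=viewer.camera("wrist")
o=np.vstack([np.hstack([cv2.resize(x,(400,240),interpolation=3) for x in(a,b)]),np.pad(cv2.resize(c,(512,320)),((0,0),(0,288),(0,0)))])
cv2.imwrite("pics/c6.png",o[:,:,::-1])
```

```text
[ -87.  -143.5  178.6] [ 3.14062228e+00 -2.46176604e-03 -2.94276296e+00] [ 0.32658254 -0.36955851  0.10696311]
```

View pics/c6.png

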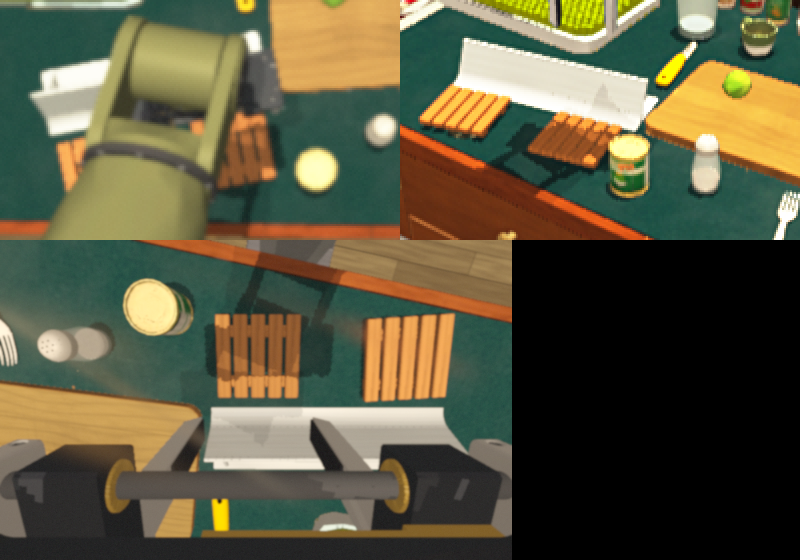

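The stand now lies flat, slats up, clear of the guard, and the other stand hasn't been disturbed. The arm is up and touching nothing.

Call:
carry_out(
  deltas=[
    {"dp":[0,0,-20],"roll":0,"gripper":0.66},
    {"dp":[0,0,-30],"roll":0,"gripper":0.66},
    {"dp":[0,0,-30],"roll":0,"gripper":0.66},
    {"dp":[0,0,-30],"roll":0,"gripper":0.66},
  ],
)

```text
clock: 9.87
eef_pos: [488.9, -47.5, 207.3]
eef_rot: [3.142, -0.0, -2.943]
wrist_force: [0.3, 0.3, -0.7]
finger_gap: 78.3
finger_force: 0.0
```

```bash
python3 -c "
from h import *
print(manip.sign_off())"
```

```text
the job is handed in; nothing more can be done
None
```

The upside-down stand was pushed up until it leaned on the guard, then tipped back to lie flat on its crossbars; the other stand wasn't touched, and I handed the job in at about 10 s.

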